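# Close the sample jar and hold the loupe over its cap

### The arm

A 6-joint arm with a two-finger parallel gripper is mounted at the origin on the work surface. World frame = base frame: x ahead of the robot, y to its left, z up, the work surface at z = 0. Lengths are in m, angles in rad, forces in N, time in s.
With the tool pointing down it reaches from about 0.35 to 0.975 m from the base axis. Payload 4.9 kg.
Tool frame: the origin (TCP) lies midway between the tips of the shut fingers; the grasp point (between the pads) lies 19 mm behind it; z points along the fingers, y is the direction in which the jaws open and shut (so a half turn about z gives the same grasp; the last joint's range is limited). The gripper opens to 85 mm and grips with 20 to 120 N. Pads are 22 mm wide; open, the fingers measure 114 mm over their backs; the gripper's body (76 mm by 85 mm) begins 54 mm behind the grasp point. The pads swing forward as they close: fully open they stand 13 mm farther back than shut.
Start: joints at [-1.383, 0.053, 1.613, -0, 1.476, -0.119], TCP at [0.189, -0.596, 0.231] pointing down, gripper open.
Joint ranges: [-3.01, 3.01], [-1.01, 2.22], [0.06, 2.58], [-1.02, 4.17], [0.09, 2.62], [-3.14, 3.14]. Speed limits (rad/s): [2.57, 2.57, 3.14, 3.14, 3.14, 3.14].

### API

Orientations are given as a unit quaternion [w, x, y, z].
In Python, from plant import manip, cams gives the robot as it stands.
- The arm moves only by the tool jog_arm, never from a script. Its argument "targets" is a list of rows, each a list of 4 numbers: the shift along the tool's x, y, z in m, then the turn about the tool's z in degrees. A call has 1 to 5 rows; each row is the pose to reach, as a shift and turn from the pose commanded when the call began, along the tool's axes at that moment; what a row does not reach only later rows make up. A row lasts 1/12 s, in which the tool goes at most 41.7 mm and 7.16 degrees, less where a joint would pass 70% of its speed; a pose out of reach is approached as far as the arm can. A call with a gripper value outside its range is refused whole. "fingers" is the opening, from 0 (shut) to 1 (fully open), set as the call begins (left out, the last holds). The fingers move at their own pace and stop on an object; the grip force is fixed at half the most. Time passes only in rows, so rows that repeat a pose let the fingers close. It gives the time, the measured TCP pose, the force and the opening at its end, in the units of the state.
- manip.state(): the state, without advancing time (a new reading comes with each control period).
- cams.grab_frame(name): name is "scene" or "top" or "wrist"; returns the picture (400x640x3 uint8, red, green, blue); there is no depth.
- cams.get_calibration(name): a dict with "camera_matrix" (3x3 intrinsics, pixels), "distortion" ([k1, k2, p1, p2, k3] as OpenCV has them; the pictures are not rectified), "cam_to_world" (4x4, takes a point from camera to world coordinates). Camera axes: x right, y up, looking along -z (the intrinsics and any distortion apply to the point x, -y, -z); pixel columns grow to the right and rows downward; lengths in m; the calibration is good to about 2 mm. A picture is of the moment at which its call begins: read the wrist's pose just before it. get_calibration takes no time and is no camera call; for the wrist camera it gives the pose at the moment of the call.
- manip.job_done(): hands the job in, once; it reports no verdict.
The state is a dict: "time": time; "joint_pos": joint angles; "joint_vel": joint speeds; "joint_efforts": joint torques, N m; "tool_pos": TCP position; "tool_rot": TCP orientation; "contact_force": force on the tool from outside, world axes, zero at the start; "ft_torque": the same for the moment, N m; "gripper_width": opening from 0.0 (shut) to 1.0 (fully open).
Only numpy, scipy, OpenCV 4.12 (cv2) and the standard library are available. Lean on these libraries where they do the work, as an engineer would, in place of code of your own. Each camera call takes 0.05 s, during which the arm holds its last target. There are 200 camera calls.

### The job

Screw the cap of the sample jar on the inspection stand fully closed (clockwise, until its tab stands over the lug of the holder), then let go of it, pick up the loupe by its handle and hold it level with the lens centred over the cap, at the height marked by the disc on the stand's post. Do not let the loupe knock against the stand, jar or post, and leave the other things on the counter where they are. Finish while still holding the loupe there, steady and in the gripper alone.

Things in the scene. Friction and masses are not known exactly. Their poses are not given: they have to be found in the camera images.
- stand: inspection stand, fixed. Origin on the counter under the sample jar's axis, z up. Base plate x -45 to 115, y -45 to 95 mm, 8 mm thick. Grey holder cup (60 mm diameter, top at 30 mm) with an upright lug on its -x side (x -41 to -27 mm, 7 mm wide, top at 44 mm). In it a clear jar (40 mm diameter) with a white cap (44 mm diameter, height 70 to 94 mm). A thin post stands at x 77, y 56 mm
- cap (a joint): turn of the white ribbed cap about the jar's axis, rad: 0 = fully closed (hard stop, the cap's tab points along the stand's -x, over the lug), positive = unscrewed, counter-clockwise from above, up to 1.25. The cap does not rise; friction 0.06 N m, it stays where left. A 44 mm cylinder 24 mm high, with a tab 7 mm wide standing 12 mm out of the rim at 88 to 94 mm height
- cap_top (a point): centre of the cap's flat top, on the jar's axis, 94 mm above the counter; turns with the cap (its -x axis points along the tab)
- focus_mark (a point): centre of the dark steel disc (24 mm diameter, 4 mm thick) on the stand's thin steel post (8 mm diameter, 196 mm high); it marks the focal height, 155 mm above the counter, where the middle of the lens must be
- loupe: hand loupe lying flat, loose, 60 to 120 g: black round rim (64 mm diameter, 18 mm high) with a clear lens, and a straight black handle along its -x axis, 16 mm wide, 22 mm high, from x -44 to -134 mm, joined by a 10 mm steel neck. Origin: centre of the rim's underside, z up; the handle's underside is level with it. Centre of mass at x about -60 mm
- lens_center (a point): middle of the loupe's lens, 9 mm above the rim's underside; axes as the loupe's, z is the lens's optical axis
- loupe_grip (a point): point in the middle of the handle's section near its front end, 65 mm from the lens centre along -x and 11 mm above the underside; a good place to grip, near the centre of mass
- spare_jar: another capped jar, loose, standing on the counter by itself: 42 mm diameter, 85 mm high; origin under its centre. Leave alone
- stapler: black stapler, 140 mm long (x), 36 mm wide, 40 mm high; origin under its centre. Leave alone
- note_block: block of note paper 76 x 76 mm, 35 mm high; origin under its centre. Leave alone
Things that resemble listed ones, but are neither listed nor needed, are in the scene too. Leave any blue or yellow look-alike of the loupe alone.

How it is judged:
By the outcome, as a careful person would: the job done as asked, in the order asked, and still so for the second after the job is handed in, while the arm keeps its last pose, push and grip.
It also fails if it takes over 51 s, if anything falls off the work surface, if the arm or the gripper's body presses on something with over 40 N, if the wrist force passes 120 N, or if a joint passes its speed limit or range.

## Working session

There is one attempt and no reset: what is moved stays moved. The work goes in short steps, Python scripts to look and compute and a tool call to move; the robot and the scene stay as the last step left them, time stands still between calls to the robot, and variables do not carry over. Pictures are saved under pics/ and viewed, about 8 in all and at most 12, crops included, and the job is handed in when it is done.

Besides the shell and the picture viewer there is one more tool, called after ">>>" as name(argument=value, ...), one argument or row to a line, values as JSON. jog_arm: Moves the arm, as the interface text tells. Its arguments: {"type":"object","properties":{"targets":{"type":"array"},"fingers":{"type":"number"}},"required":["targets"]}

```bash
ls; mkdir -p pics
python3 - <<'E'
from plant import manip,cams
import cv2
for n in("scene","top"):
    im=cams.grab_frame(n); cv2.imwrite(f"pics/{n}0.png",im[:,:,::-1]); c=cams.get_calibration(n); print(n,c)
print(manip.state())
E
```

```text
pics
scene {'camera_matrix': array([[395.91129584,   0.        , 323.90234253],
       [  0.        , 395.91129584, 198.7459601 ],
       [  0.        ,   0.        ,   1.        ]]), 'distortion': array([-0.0296861,  0.       ,  0.       ,  0.       ,  0.       ]), 'cam_to_world': array([[-0.37861936, -0.57128491,  0.72820391,  1.35756207],
       [ 0.92546988, -0.24418729,  0.28961709,  0.54001267],
       [ 0.01236427,  0.78358543,  0.62116101,  0.88045862],
       [ 0.        ,  0.        ,  0.        ,  1.        ]])}
top {'camera_matrix': array([[519.87054706,   0.        , 320.22165114],
       [  0.        , 519.87054706, 202.96022035],
       [  0.        ,   0.        ,   1.        ]]), 'distortion': array([-0.02685757,  0.        ,  0.        ,  0.        ,  0.        ]), 'cam_to_world': array([[ 0.00865192,  0.99316865, -0.11636653,  0.30362486],
       [-0.99988895,  0.01000461,  0.01104532,  0.17416453],
       [ 0.01213406,  0.11625805,  0.99314492,  1.41704007],
       [ 0.        ,  0.        ,  0.        ,  1.        ]])}
{'time': 0.1, 'joint_pos': array([-1.38304186e+00,  5.33065673e-02,  1.61417004e+00,  1.58692763e-05,
        1.47597618e+00, -1.18978973e-01]), 'joint_vel': array([-3.58931230e-04, -4.58574730e-04, -3.73332976e-03,  3.91589374e-04,
        3.25354748e-03, -7.21673519e-05]), 'joint_efforts': array([ 5.04170876e-04, -3.94901276e+01, -3.71362245e+01, -2.03369527e-04,
        3.92955626e-03, -7.18546801e-06]), 'tool_pos': array([ 0.18862784, -0.59526648,  0.23016822]), 'tool_rot': array([-9.29785699e-04,  9.88262047e-01,  1.52765380e-01, -2.40828796e-05]), 'contact_force': array([ 0.31748943, -0.11432653,  0.00820906]), 'ft_torque': array([ 0.06419838, -0.01774959, -0.00420466]), 'gripper_width': 1.0009133902677967}
```

View pics/scene0.png

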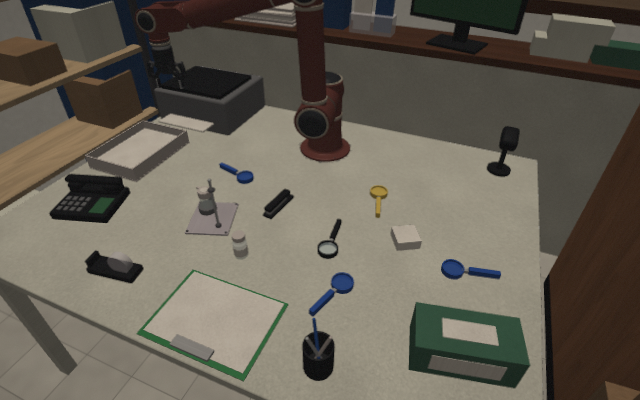

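View pics/top0.png

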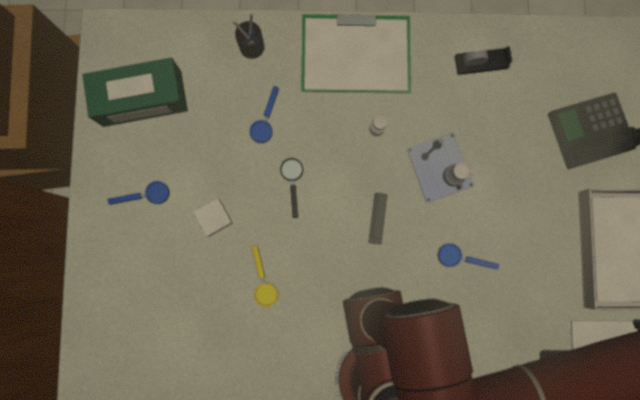

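Both views show the black loupe at top (291,169), with its handle running to (295,217). Blue look-alikes are at (261,131), (157,192) and (450,255), and a yellow one at (266,294). The stand is at (440,167) with its cap at (458,172), and the spare jar is at (378,125). I choose the black loupe and the jar on the plate, and check both in one close crop.

```bash
cat > h.py <<'E'
import numpy as np,cv2
from plant import manip,cams
from scipy.spatial.transform import Rotation as R
def cal(n):
    c=cams.get_calibration(n); return np.array(c["camera_matrix"]),np.array(c["distortion"]),np.array(c["cam_to_world"])
def onz(c,uv,z):
    K,D,T=c; p=cv2.undistortPoints(np.array(uv,float).reshape(-1,1,2),K,D)[:,0]
    d=np.c_[p[:,0],-p[:,1],-np.ones(len(p))]@T[:3,:3].T
    return T[:3,3]+d*((z-T[2,3])/d[:,2])[:,None]
def proj(c,P):
    K,D,T=c; q=(np.atleast_2d(P)-T[:3,3])@T[:3,:3]; q=q*[1,-1,-1]
    return cv2.projectPoints(q,np.zeros(3),np.zeros(3),K,D)[0][:,0]
def tcp():
    s=manip.state(); w,x,y,z=s["tool_rot"]; return np.array(s["tool_pos"]),R.from_quat([x,y,z,w])
E
python3 - <<'E'
import cv2,numpy as np
a=cv2.imread("pics/top0.png");b=cv2.imread("pics/scene0.png")
f=lambda m,x,y,w,h,s:cv2.resize(m[y:y+h,x:x+w],None,fx=s,fy=s,interpolation=cv2.INTER_CUBIC)
A=f(a,400,125,80,80,5);B=f(b,180,170,80,80,5)   # 400x400
C=np.hstack([A,B]);
cv2.imwrite("pics/c1.png",cv2.convertScaleAbs(np.vstack([C,np.hstack([f(a,270,150,80,40,5),f(a,270,182,80,40,5)])]),alpha=1.5))
E
```

```text
(no output)
```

View pics/c1.png

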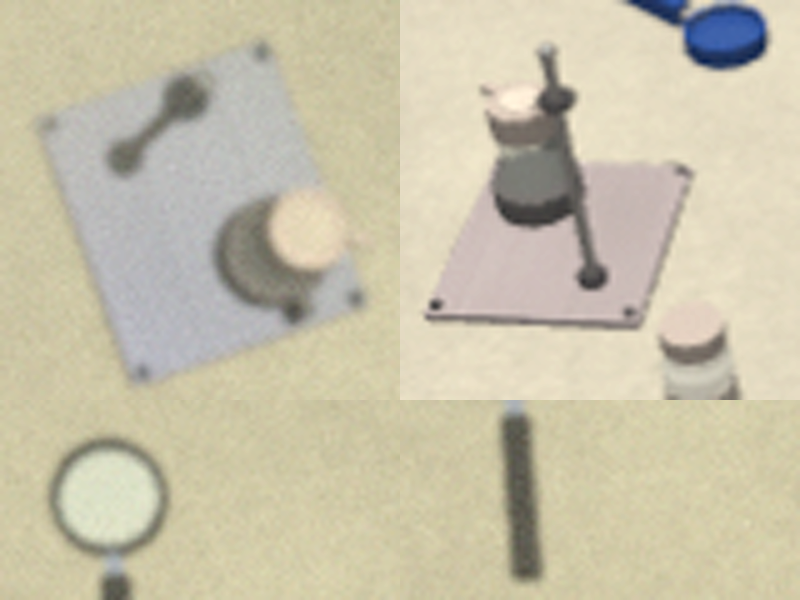

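The crop confirms the choice. The stand's plate corners are at (38,122), (268,40), (365,300) and (133,385), the lug is at (293,312), and a faint tab shows right of the cap near (360,240). The loupe is black with a clear lens.

Run:
```python
from h import *
t=cal("top")
px=np.array([[38,122],[268,40],[365,300],[133,385]])/5+[400,125]
m=np.array([[115,95],[115,-45],[-45,-45],[-45,95]])/1e3
w=onz(t,px-0.4,.008)[:,:2]
mc,wc=m.mean(0),w.mean(0);H=(m-mc).T@(w-wc);a=np.arctan2(H[0,1]-H[1,0],H[0,0]+H[1,1])
Rm=np.array([[np.cos(a),-np.sin(a)],[np.sin(a),np.cos(a)]]);o=wc-Rm@mc
print("stand",o,np.degrees(a),"res mm",1e3*(w-(m@Rm.T+o)))
print("cap_top from top",onz(t,np.array([[307,229]])/5+[399.6,124.6],.094))
s=cal("scene")
print("cap scene",onz(s,[[180+ (518-400)/5-.4,170+100/5-.4]],.094))
print("tab tip scene",onz(s,[[180+(485-400)/5-.4,170+90/5-.4]],.094), "top",onz(t,np.array([[361,240]])/5+[399.6,124.6],.094))
L=onz(t,[[291.2,168.9]],.015)[0];A=onz(t,[[293,184.7]],.022)[0];B=onz(t,[[295.2,217.4]],.022)[0]
print("lens",L,"hA",A,"hB",B,"yaw deg",np.degrees(np.arctan2(*(L-B)[[1,0]])),"len",np.linalg.norm(L-A),np.linalg.norm(L-B))
print("focus",o+Rm@[.077,.056])
p,r=tcp();print(p,r.as_matrix())
for n,z in(("spare",[378,125]),("stapler",[378,218]),("note",[212,217])):print(n,onz(t,[z],.04))
```

```text
stand [ 0.54823095 -0.20654899] 19.712482479288433 res mm [[-2.74254001 -2.92590876]
 [-1.69824586 -0.46239381]
 [ 2.86658028  2.93403982]
 [ 1.57420559  0.45426275]]
cap_top from top [[ 0.54741097 -0.20521698  0.094     ]]
cap scene [[ 0.54661262 -0.20940949  0.094     ]]
tab tip scene [[ 0.54606954 -0.2360122   0.094     ]] top [[ 0.54194957 -0.23332348  0.094     ]]
lens [0.56089512 0.2387644  0.015     ] hA [0.51618957 0.23289861 0.022     ] hB [0.42726921 0.22566698 0.022     ] yaw deg 5.597996635847123 len 0.04562887104915625 0.1344486044669201
focus [ 0.6018297  -0.12785863]
[ 0.18862784 -0.59526648  0.23016822] [[ 9.53325476e-01  3.01944409e-01 -3.31678522e-04]
 [ 3.01944498e-01 -9.53323749e-01  1.83038578e-03]
 [ 2.36477739e-04 -1.84510190e-03 -9.99998270e-01]]
spare [[0.68013498 0.00347276 0.04      ]]
stapler [[0.42620462 0.00465429 0.04      ]]
note [[0.42454759 0.44587108 0.04      ]]
```

>>> jog_arm(
  targets=[
    [0.0353,-0.0202,0,0],
    [0.0706,-0.0404,0,0],
    [0.106,-0.0606,0,0],
    [0.141,-0.0808,0,0],
    [0.1765,-0.101,0,0],
  ],
  fingers=1,
)

```text
time: 0.52
tool_pos: [0.3272, -0.4445, 0.2307]
tool_rot: [-0.0, 0.988, 0.152, -0.0]
contact_force: [0.6, -1.1, -0.0]
gripper_width: 1.001
```

>>> jog_arm(
  targets=[
    [0.0353,-0.0202,0,0],
    [0.0706,-0.0404,0,0],
    [0.106,-0.0606,0,0],
    [0.141,-0.0808,0,0],
    [0.1765,-0.101,0,0],
  ],
)

```text
time: 0.93
tool_pos: [0.465, -0.2947, 0.2309]
tool_rot: [-0.0, 0.988, 0.153, -0.0]
contact_force: [-0.0, -0.0, -1.0]
gripper_width: 0.999
```

>>> jog_arm(
  targets=[
    [0.0353,-0.0202,0,-6.7],
    [0.0706,-0.0404,0,-13.4],
    [0.106,-0.0606,0,-20.1],
    [0.106,-0.0606,0,-26.8],
    [0.106,-0.0606,0,-33.5],
  ],
)

```text
time: 1.35
tool_pos: [0.548, -0.2044, 0.2305]
tool_rot: [-0.001, 0.9, 0.436, -0.0]
contact_force: [-0.2, 0.5, 0.5]
gripper_width: 1.001
```

>>> jog_arm(
  targets=[
    [0,0,0,-6.7],
    [0,0,0,-13.4],
    [0,0,0,-20.1],
    [0,0,0,-26.8],
    [0,0,0,-33.5],
  ],
)

```text
time: 1.77
tool_pos: [0.5467, -0.2066, 0.2306]
tool_rot: [-0.001, 0.738, 0.675, -0.0]
contact_force: [-0.3, -0.2, 0.3]
gripper_width: 0.996
```

Run:
```python
from h import *
c=cal("wrist"); im=cams.grab_frame("wrist"); p,r=tcp()
print(p,r.as_matrix().round(3).tolist(), manip.state()["joint_pos"]); print(c)
v=im[:,:,::-1].copy(); cv2.imwrite("pics/w1raw.png",v)
q=proj(c,[[.547,-.207,.094]])[0]; print("pred cap",q)
cv2.imwrite("pics/w1.png",cv2.convertScaleAbs(v,alpha=1.3))
```

```text
[ 0.54670756 -0.20664822  0.23060541] [[0.085, 0.996, -0.001], [0.996, -0.085, 0.001], [0.0, -0.001, -1.0]] [-4.88674398e-01 -4.17706090e-02  1.70890645e+00 -2.23299100e-05
  1.47563643e+00 -4.03394084e-01]
(array([[330.7978201 ,   0.        , 321.41219321],
       [  0.        , 330.7978201 , 199.7894609 ],
       [  0.        ,   0.        ,   1.        ]]), array([-0.04735642,  0.        ,  0.        ,  0.        ,  0.        ]), array([[ 0.99600974,  0.08376986,  0.03077678,  0.5552004 ],
       [-0.0892314 ,  0.9407033 ,  0.32728437, -0.12070898],
       [-0.00153526, -0.32872467,  0.94442455,  0.37248332],
       [ 0.        ,  0.        ,  0.        ,  1.        ]]))
pred cap [321.3665044  188.80149987]
```

View pics/w1.png

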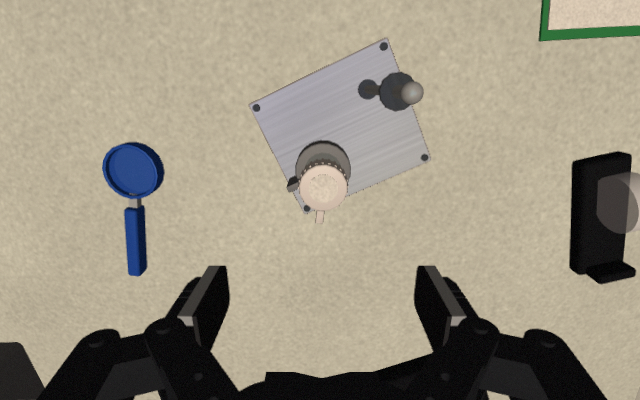

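The wrist view shows the cap centre at (323,188), about 1 mm from the prediction, and the tab pointing down to (320,222). The lug is at (292,184) and the plate corners at (249,104), (387,38), (430,157) and (303,214). Post tip at (412,92): turning the cap in this wrist posture would sweep the camera over the post, so I'll use the half-turned posture.

Run:
```python
from h import *
c=cal("wrist")
px=[[430,157],[387,38],[249,104],[303,214]]
w=onz(c,px,.008)[:,:2]
m=np.array([[115,-45],[115,95],[-45,95],[-45,-45]])/1e3
# identify by stand yaw ~19.7: print fit
for k in range(4):
    M=np.roll(m,k,0);mc,wc=M.mean(0),w.mean(0);H=(M-mc).T@(w-wc);a=np.arctan2(H[0,1]-H[1,0],H[0,0]+H[1,1])
    Rm=np.array([[np.cos(a),-np.sin(a)],[np.sin(a),np.cos(a)]]);o=wc-Rm@mc
    print("stand",o,np.degrees(a),"res",np.abs(1e3*(w-(M@Rm.T+o))).max(), "post",o+Rm@[.077,.056])
C=onz(c,[[323,187.5]],.094)[0];T=onz(c,[[319.5,222]],.093)[0];l=onz(c,[[293,184]],.044)[0]
print(C,T,np.linalg.norm(T-C),np.degrees(np.arctan2(*(T-C)[[1,0]]))%360,"lug",l,np.degrees(np.arctan2(*(l-C)[[1,0]]))%360)
```

```text
stand [ 0.54782229 -0.20609149] 19.673262656637853 res 2.952759003132688 post [ 0.6014749  -0.12743784]
stand [ 0.60766444 -0.19534017] 109.62175030709543 res 15.819048871584195 post [ 0.52905905 -0.14161687]
stand [ 0.59690344 -0.1354442 ] -160.32673734336214 res 2.952759003132688 post [ 0.54325083 -0.21409785]
stand [ 0.53706129 -0.14619552] -70.37824969290457 res 15.819048871584169 post [ 0.61566668 -0.19991882]
[ 0.54853884 -0.20595857  0.094     ] [ 0.54253726 -0.23891577  0.093     ] 0.033514120097586995 259.67940573054636 lug [ 0.51678258 -0.21483631  0.044     ] 195.618804745389
```

>>> jog_arm(
  targets=[
    [0.0007,0.0012,0,6.7],
    [0.0007,0.0012,0,13.4],
    [0.0007,0.0012,0,20.1],
    [0.0007,0.0012,0,26.8],
    [0.0007,0.0012,0,33.5],
  ],
  fingers=0.73,
)

```text
time: 2.23
tool_pos: [0.548, -0.2061, 0.2307]
tool_rot: [-0.0, 0.904, 0.427, -0.0]
contact_force: [-0.7, 0.0, -0.3]
gripper_width: 0.729
```

>>> jog_arm(
  targets=[
    [0,0,0,6.7],
    [0,0,0,13.4],
    [0,0,0,20.1],
    [0,0,0,26.8],
    [0,0,0,33.5],
  ],
)

```text
time: 2.65
tool_pos: [0.548, -0.2061, 0.2307]
tool_rot: [-0.0, 0.989, 0.149, -0.0]
contact_force: [0.5, 0.2, 0.1]
gripper_width: 0.725
```

>>> jog_arm(
  targets=[
    [0,0,0,6.7],
    [0,0,0,13.4],
    [0,0,0,20.1],
    [0,0,0,26.8],
    [0,0,0,33.5],
  ],
)

```text
time: 3.07
tool_pos: [0.548, -0.2061, 0.2308]
tool_rot: [-0.0, 0.99, -0.143, -0.0]
contact_force: [0.6, 0.1, -0.3]
gripper_width: 0.729
```

>>> jog_arm(
  targets=[
    [0,0,0,6.7],
    [0,0,0,13.4],
    [0,0,0,20.1],
    [0,0,0,26.8],
    [0,0,0,33.5],
  ],
)

```text
time: 3.48
tool_pos: [0.548, -0.2061, 0.2307]
tool_rot: [-0.0, 0.907, -0.422, -0.0]
contact_force: [-0.6, 0.5, 0.3]
gripper_width: 0.728
```

Run:
```python
from h import *
c=cal("wrist"); im=cams.grab_frame("wrist"); p,r=tcp()
M=r.as_matrix();print(p,np.degrees(np.arctan2(M[1,1],M[0,1])), manip.state()["joint_pos"],"cam",c[2][:3,3])
v=im[:,:,::-1]; print("pred cap",proj(c,[[.548,-.206,.094],p]))
cv2.imwrite("pics/w2.png",cv2.convertScaleAbs(v,alpha=1.3))
```

```text
[ 0.54799934 -0.20612559  0.23075822] -140.08893951942517 [-4.86844355e-01 -3.95754941e-02  1.70651927e+00 -3.63833452e-06
  1.47558800e+00  1.95816939e+00] cam [ 0.60357957 -0.26958698  0.3725201 ]
pred cap [[322.87646613 186.21384494]
 [324.5314283  267.16714792]]
```

View pics/w2.png

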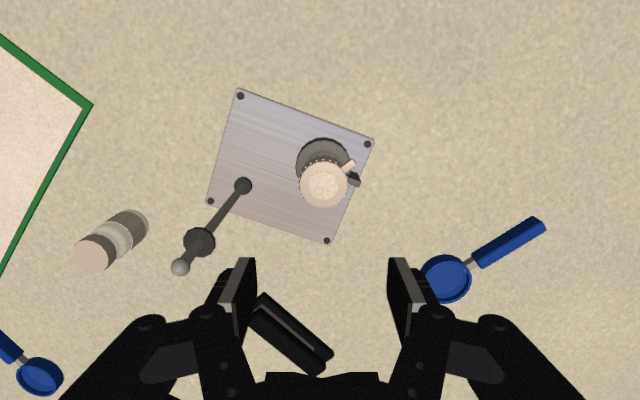

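The wrist view agrees: cap at (324,185), within 1–2 px of the prediction, tab between the jaws' sides at (350,166), and the post to the left. Descending with the fingers narrowed a bit more.

>>> jog_arm(
  targets=[
    [0,0,0.025,0],
    [0,0,0.05,0],
    [0,0,0.075,0],
    [0,0,0.1,0],
    [0,0,0.12,0],
  ],
  fingers=0.66,
)

```text
time: 3.95
tool_pos: [0.5473, -0.2057, 0.1088]
tool_rot: [-0.0, 0.909, -0.418, -0.001]
contact_force: [1.0, 0.0, -0.4]
gripper_width: 0.656
```

>>> jog_arm(
  targets=[
    [0,0,0.01,0],
    [0,0,0.02,0],
    [0,0,0.03,0],
    [0,0,0.04,0],
    [0,0,0.047,0],
  ],
)

```text
time: 4.37
tool_pos: [0.5485, -0.2064, 0.0639]
tool_rot: [0.0, 0.908, -0.418, 0.0]
contact_force: [-0.4, 0.0, 0.2]
gripper_width: 0.658
```

>>> jog_arm(
  targets=[
    [0,0,0,0],
    [0,0,0,0],
    [0,0,0,0],
    [0,0,0,0],
    [0,0,0,0],
  ],
  fingers=0.4,
)

```text
time: 4.78
tool_pos: [0.5465, -0.2068, 0.0635]
tool_rot: [0.001, 0.908, -0.418, -0.002]
contact_force: [-4.5, -3.4, -3.1]
gripper_width: 0.498
```

>>> jog_arm(
  targets=[
    [0,0,0,3],
    [0,0,0,8],
    [0,0,0,13],
    [0,0,0,18],
    [0,0,0,23],
  ],
  fingers=0.2,
)

```text
time: 5.2
tool_pos: [0.5471, -0.2065, 0.0635]
tool_rot: [0.001, 0.806, -0.592, -0.001]
contact_force: [-1.8, -1.9, -4.5]
gripper_width: 0.498
```

>>> jog_arm(
  targets=[
    [0,0,0,5],
    [0,0,0,10],
    [0,0,0,15],
    [0,0,0,20],
    [0,0,0,25],
  ],
)

```text
time: 5.62
tool_pos: [0.5478, -0.2064, 0.0636]
tool_rot: [-0.0, -0.658, 0.753, 0.0]
contact_force: [0.8, -1.7, -6.8]
gripper_width: 0.499
```

Run:
```python
from h import *
s=manip.state();M=tcp()[1].as_matrix();print(np.degrees(np.arctan2(M[1,1],M[0,1])),s["joint_pos"][5],s["joint_efforts"][5],s["contact_force"],s["ft_torque"],s["gripper_width"])
```

```text
172.3407199576258 2.78838990177505 -0.7785637490451336 [ 0.80699616 -1.68854943 -6.8099606 ] [-0.25457845 -0.22868168  0.0822887 ] 0.49869275850986244
```

>>> jog_arm(
  targets=[
    [0,0,0,3],
    [0,0,0,6],
    [0,0,0,8],
    [0,0,0,10],
  ],
)

```text
time: 5.95
tool_pos: [0.5481, -0.2065, 0.0636]
tool_rot: [-0.0, -0.591, 0.806, -0.0]
contact_force: [2.6, -0.6, -7.3]
gripper_width: 0.493
```

Run:
```python
from h import *
s=manip.state();M=tcp()[1].as_matrix();print(np.degrees(np.arctan2(M[1,1],M[0,1])),s["joint_pos"][5],s["joint_efforts"][5],s["contact_force"],s["ft_torque"],s["gripper_width"])
```

```text
162.490754231157 2.960353347157151 -0.26184280402958393 [ 2.6378132  -0.5928675  -7.32951003] [-0.25327221 -0.28069449  0.09921305] 0.4934946556829602
```

>>> jog_arm(
  targets=[
    [0,0,0,1.5],
    [0,0,0,3],
    [0,0,0,4.5],
    [0,0,0,4.5],
  ],
)

```text
time: 6.28
tool_pos: [0.5482, -0.2065, 0.0636]
tool_rot: [-0.001, -0.562, 0.827, -0.001]
contact_force: [3.0, -2.3, -8.2]
gripper_width: 0.498
```

Run:
```python
from h import *
s=manip.state();M=tcp()[1].as_matrix();print(np.degrees(np.arctan2(M[1,1],M[0,1])),s["joint_pos"][5],s["joint_efforts"][5],s["contact_force"],s["ft_torque"],s["gripper_width"])
```

```text
158.36205929953735 3.033516210684634 2.0642995834350586 [ 3.01470004 -2.266575   -8.15663203] [-0.37380125 -0.5220971   1.8584306 ] 0.49849055774145523
```

The torque jumped from 0.10 to 1.86 N m after 61.5°, which is the hard stop. I release and rise.

>>> jog_arm(
  targets=[
    [0,0,0,0],
    [0,0,0,0],
    [0,0,0,0],
    [0,0,0,0],
  ],
  fingers=0.68,
)

```text
time: 6.62
tool_pos: [0.5488, -0.2065, 0.0653]
tool_rot: [0.0, -0.559, 0.829, -0.0]
contact_force: [0.6, 0.8, -0.5]
gripper_width: 0.681
```

>>> jog_arm(
  targets=[
    [0,0,-0.015,0],
    [0,0,-0.045,0],
    [0,0,-0.08,0],
    [0,0,-0.12,0],
    [0,0,-0.16,0],
  ],
)

```text
time: 7.03
tool_pos: [0.5478, -0.206, 0.2259]
tool_rot: [-0.0, -0.56, 0.829, 0.0]
contact_force: [1.0, 0.4, -0.4]
gripper_width: 0.683
```

Run:
```python
from h import *
c=cal("wrist"); im=cams.grab_frame("wrist"); p,r=tcp(); M=r.as_matrix()
print(p,M.round(3).tolist(),np.degrees(np.arctan2(M[1,1],M[0,1])), manip.state()["joint_pos"])
v=im[:,:,::-1]; q=proj(c,[[.548,-.206,.094]])[0];print(q)
x,y=int(q[0])-80,max(0,int(q[1])-60)
cv2.imwrite("pics/w3.png",cv2.resize(cv2.convertScaleAbs(v[y:y+120,x:x+160],alpha=1.3),None,fx=4,fy=4,interpolation=2));print(x,y)
# move wanted: loupe grip above
L=onz(cal("top"),[[291.2,168.9]],.015)[0];
u=np.array([np.cos(np.radians(5.2)),np.sin(np.radians(5.2)),0]);G=L-.065*u;G[2]=.2;print("G",G,"tool shift",M.T@(G-p))
```

```text
[ 0.55196979 -0.20808144  0.23716312] [[-0.374, -0.927, 0.014], [-0.928, 0.374, -0.007], [0.001, -0.016, -1.0]] 158.05499422143933 [-4.86780477e-01 -4.38183183e-02  1.69999479e+00  3.25551946e-04
  1.46984280e+00  3.03780451e+00]
[321.26494908 186.86313923]
241 126
G [0.49616263 0.23287328 0.2       ] tool shift [-0.38819171  0.21710636  0.03329605]
```

View pics/w3.png

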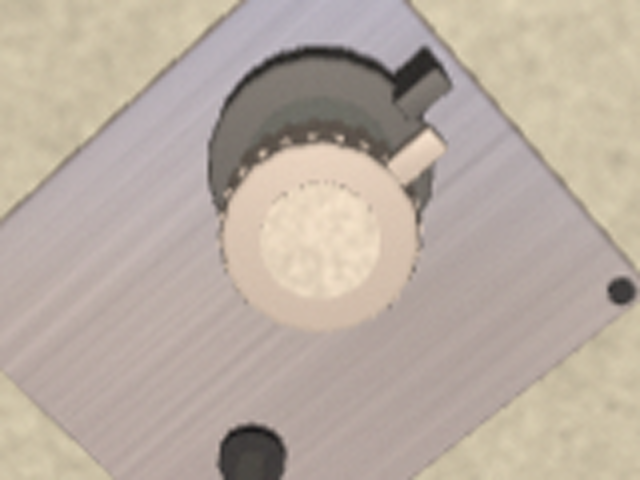

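The crop shows the tab at (430,140) pointing over the lug at (425,80), perpendicular to the plate's edge, so the cap is closed. Now to the loupe.

>>> jog_arm(
  targets=[
    [-0.0358,0.02,0,0],
    [-0.0716,0.04,0,0],
    [-0.1074,0.06,0,0],
    [-0.1432,0.08,0,0],
    [-0.179,0.1,0,0],
  ],
)

```text
time: 7.5
tool_pos: [0.5073, -0.0877, 0.2232]
tool_rot: [0.013, -0.581, 0.813, 0.009]
contact_force: [-0.1, 0.5, -0.1]
gripper_width: 0.678
```

>>> jog_arm(
  targets=[
    [-0.0358,0.02,0,-7],
    [-0.0716,0.04,0,-14],
    [-0.1074,0.06,0,-21],
    [-0.1432,0.08,0,-28],
    [-0.179,0.1,0,-35],
  ],
)

```text
time: 7.92
tool_pos: [0.4708, 0.1141, 0.229]
tool_rot: [-0.016, 0.8, -0.6, -0.004]
contact_force: [1.9, 1.1, 0.1]
gripper_width: 0.679
```

>>> jog_arm(
  targets=[
    [0,0,0,-7],
    [0,0,0,-14],
    [0,0,0,-21],
    [0,0,0,-28],
    [0,0,0,-35],
  ],
)

```text
time: 8.33
tool_pos: [0.4713, 0.1128, 0.2286]
tool_rot: [-0.016, 0.944, -0.331, 0.001]
contact_force: [0.2, -0.5, 0.2]
gripper_width: 0.68
```

>>> jog_arm(
  targets=[
    [0,0,0,-7],
    [0,0,0,-14],
    [0,0,0,-21],
    [0,0,0,-28],
    [0,0,0,-35],
  ],
)

```text
time: 8.75
tool_pos: [0.4714, 0.1125, 0.2286]
tool_rot: [-0.015, 0.999, -0.032, 0.005]
contact_force: [0.1, 1.2, 0.6]
gripper_width: 0.675
```

>>> jog_arm(
  targets=[
    [0,0,0,-7],
    [0,0,0,-12.4],
    [0,0,0,-12.4],
    [0,0,0,-12.4],
  ],
  fingers=0.7,
)

```text
time: 9.08
tool_pos: [0.4714, 0.1125, 0.2286]
tool_rot: [-0.014, 0.997, 0.072, 0.007]
contact_force: [-0.5, -0.4, 0.1]
gripper_width: 0.704
```

Run:
```python
from h import *
c=cal("wrist"); im=cams.grab_frame("wrist"); p,r=tcp(); M=r.as_matrix()
print(p,np.degrees(np.arctan2(M[1,1],M[0,1])), manip.state()["joint_pos"])
v=im[:,:,::-1]; print(proj(c,[[.561,.2388,.015],[.4962,.2329,.022]]))
cv2.imwrite("pics/w4.png",cv2.convertScaleAbs(v,alpha=1.3))
```

```text
[0.47138733 0.11249077 0.22848052] -81.72816659024397 [ 0.06393198 -0.30499338  1.94371904  0.02852223  1.48981386  1.48844479]
[[218.59978635  67.80978435]
 [218.70556002 132.62958479]]
```

View pics/w4.png

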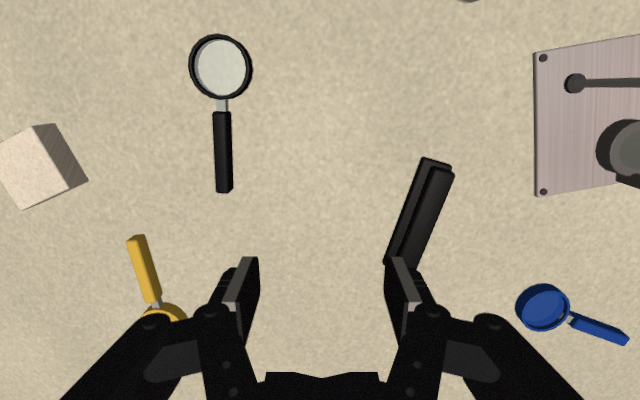

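The wrist view shows the black loupe with its lens centre at (221,67) and handle from (222,112) to (224,189). The tool picked up a ~1.8° tilt because joint 6 ran into its range limit on the way. Now computing the pickup.

Run:
```python
from h import *
c=cal("wrist"); p,r=tcp(); M=r.as_matrix()
L=onz(c,[[221,67]],.016)[0];A=onz(c,[[222,112]],.022)[0];B=onz(c,[[224,188]],.022)[0]
u=(L-B);yaw=np.degrees(np.arctan2(u[1],u[0]));u=(L-B)*[1,1,0];u/=np.linalg.norm(u)
G=L-.065*u;print(L,A,B,yaw,np.linalg.norm(L-A),np.linalg.norm(L-B),G,"toolz",M[:,2])
yy=np.degrees(np.arctan2(M[1,1],M[0,1]));print("turn",-(yaw-90-yy))
for z in(.10,.004):
    G[2]=z;print(z,"shift",M.T@(G-p))
```

```text
[0.56202186 0.23603806 0.016     ] [0.51795447 0.2305369  0.022     ] [0.43574511 0.22395311 0.022     ] 5.466680395422474 0.044812918318865254 0.12699552301678585 [0.4973175  0.22984571 0.016     ] toolz [ 0.01123754  0.02920251 -0.99951035]
turn 2.8051530143335555
0.1 shift [ 0.0405244  -0.10885603  0.13213606]
0.004 shift [ 0.03905404 -0.10623665  0.22808905]
```

>>> jog_arm(
  targets=[
    [0.012,-0.03,0.01,2.8],
    [0.024,-0.06,0.03,2.8],
    [0.036,-0.09,0.06,2.8],
    [0.0405,-0.1075,0.085,2.8],
    [0.0405,-0.1075,0.1,2.8],
  ],
  fingers=0.55,
)

```text
time: 9.55
tool_pos: [0.4955, 0.2303, 0.1289]
tool_rot: [-0.015, 0.999, 0.049, 0.004]
contact_force: [-0.9, -0.6, 0.1]
gripper_width: 0.551
```

Run:
```python
from h import *
im=cams.grab_frame("wrist");c=cal("wrist"); p,r=tcp(); M=r.as_matrix()
yy=np.degrees(np.arctan2(M[1,1],M[0,1]));print(p,yy,M[:,2])
cv2.imwrite("pics/w5.png",cv2.convertScaleAbs(im[:,:,::-1],alpha=1.4))
G=np.array([.497,.231,.004]);print("shift",M.T@(G-p),proj(c,[[.562,.237,.016],[.497,.231,.022],[.518,.2327,.022]]))
```

```text
[0.49364779 0.22845947 0.12588393] -84.35250051041601 [ 0.00244282  0.02695115 -0.99963377]
shift [0.00296626 0.00104217 0.12191596] [[324.62278574 109.97933151]
 [323.75521489 196.31130534]
 [324.29030309 170.11828375]]
```

View pics/w5.png

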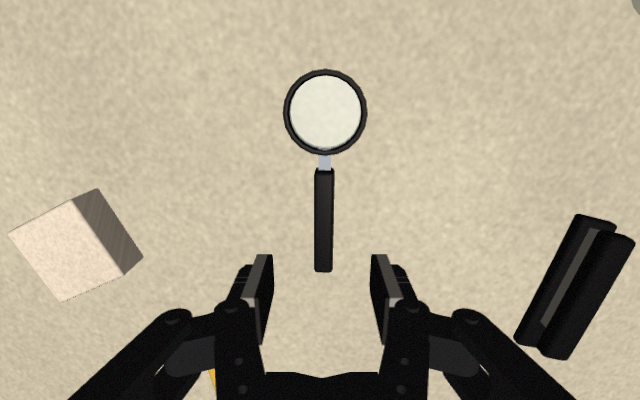

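The lens is at (325,111) and the handle front at (324,170), within 1 px of the prediction and centred between the fingers. Descending.

>>> jog_arm(
  targets=[
    [0.002,0.001,0.025,0],
    [0.002,0.001,0.05,0],
    [0.002,0.001,0.075,0],
    [0.002,0.001,0.095,0],
    [0.002,0.001,0.105,0],
  ],
  fingers=0.5,
)

```text
time: 10.02
tool_pos: [0.4986, 0.2291, 0.0247]
tool_rot: [-0.014, 0.999, 0.048, 0.004]
contact_force: [-0.7, -0.4, -0.2]
gripper_width: 0.498
```

>>> jog_arm(
  targets=[
    [0,0,0,0],
    [0,0,0,0],
    [0,0,0,0],
  ],
)

```text
time: 10.27
tool_pos: [0.5015, 0.2301, 0.0288]
tool_rot: [-0.015, 0.999, 0.049, 0.008]
contact_force: [0.4, 0.7, -0.4]
gripper_width: 0.505
```

>>> jog_arm(
  targets=[
    [0,0,0.01,0],
    [0,0,0.012,0],
    [0,0,0.012,0],
    [0,0,0.012,0],
  ],
)

```text
time: 10.6
tool_pos: [0.5, 0.2302, 0.0148]
tool_rot: [-0.014, 0.999, 0.049, 0.006]
contact_force: [0.6, 0.0, 1.0]
gripper_width: 0.5
```

>>> jog_arm(
  targets=[
    [0,0,0,0],
    [0,0,0,0],
    [0,0,0,0],
  ],
)

```text
time: 10.85
tool_pos: [0.5003, 0.2303, 0.0151]
tool_rot: [-0.014, 0.999, 0.049, 0.006]
contact_force: [0.4, -0.3, 0.7]
gripper_width: 0.501
```

>>> jog_arm(
  targets=[
    [-0.003,0,0.005,0],
    [-0.003,0,0.01,0],
    [-0.003,0,0.01,0],
  ],
)

```text
time: 11.1
tool_pos: [0.496, 0.2299, 0.0033]
tool_rot: [-0.014, 0.999, 0.049, 0.005]
contact_force: [-0.3, 0.1, 0.1]
gripper_width: 0.5
```

>>> jog_arm(
  targets=[
    [0,0,0,0],
    [0,0,0,0],
    [0,0,0,0],
    [0,0,0,0],
    [0,0,0,0],
  ],
  fingers=0.0,
)

```text
time: 11.52
tool_pos: [0.4976, 0.2303, 0.0052]
tool_rot: [-0.014, 0.999, 0.049, 0.006]
contact_force: [-0.6, 0.6, 0.8]
gripper_width: 0.172
```

>>> jog_arm(
  targets=[
    [0,0,0,0],
    [0,0,0,0],
    [0,0,0,0],
  ],
)

```text
time: 11.77
tool_pos: [0.4976, 0.2303, 0.0051]
tool_rot: [-0.014, 0.999, 0.049, 0.006]
contact_force: [-0.2, -0.1, 1.9]
gripper_width: 0.169
```

>>> jog_arm(
  targets=[
    [0,0,-0.005,0],
    [0,0,-0.02,0],
    [0,0,-0.045,0],
    [0,0,-0.075,0],
    [0,0,-0.105,0],
  ],
)

```text
time: 12.18
tool_pos: [0.4949, 0.2268, 0.1099]
tool_rot: [-0.014, 0.999, 0.049, 0.005]
contact_force: [0.9, -0.1, -0.8]
gripper_width: 0.166
```

>>> jog_arm(
  targets=[
    [0,0,-0.03,0],
    [0,0,-0.06,0],
    [0,0,-0.08,0],
    [0,0,-0.09,0],
    [0,0,-0.09,0],
  ],
)

```text
time: 12.6
tool_pos: [0.4964, 0.2249, 0.2028]
tool_rot: [-0.015, 0.999, 0.049, 0.009]
contact_force: [-0.7, -0.3, -1.0]
gripper_width: 0.174
```

Run:
```python
from h import *
im=cams.grab_frame("wrist");c=cal("wrist"); p,r=tcp(); M=r.as_matrix(); s=manip.state()
print(p,np.degrees(np.arctan2(M[1,1],M[0,1])),M.round(4).tolist(),s["joint_pos"],s["gripper_width"],s["contact_force"],s["ft_torque"])
cv2.imwrite("pics/w6.png",cv2.convertScaleAbs(im[:,:,::-1],alpha=1.4))
for q in([.437,-.213,.2],[.4836,-.213,.2]):print("shift",M.T@(np.array(q)-p))
```

```text
[0.49537227 0.22457067 0.2002866 ] -84.38477296119679 [[0.9951, 0.0978, 0.0121], [0.0974, -0.9948, 0.0294], [0.0149, -0.0281, -0.9995]] [ 0.27577902 -0.13641557  1.84877457  0.02536441  1.40961942  1.74495583] 0.16892122235142903 [-0.28116848  0.56026815 -1.01033771] [-0.02971601  0.03982281 -0.00549045]
shift [-0.10072005  0.42959752 -0.01330176]
shift [-0.05434691  0.43415541 -0.01273797]
```

View pics/w6.png

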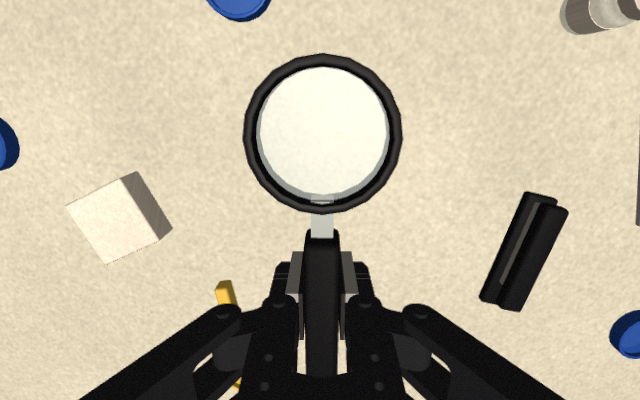

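The loupe is held cleanly: rim centre at about (322,133), level in the view, and the neighbouring objects undisturbed. Transit toward the stand on its base side.

>>> jog_arm(
  targets=[
    [-0.0034,0.0146,-0.0005,0],
    [-0.0103,0.0438,-0.0014,0],
    [-0.0182,0.078,-0.0024,0],
    [-0.0262,0.112,-0.0035,0],
    [-0.0342,0.146,-0.0045,0],
  ],
)

```text
time: 13.07
tool_pos: [0.4733, 0.0747, 0.1965]
tool_rot: [-0.014, 0.999, 0.049, 0.004]
contact_force: [0.8, -0.4, -1.2]
gripper_width: 0.172
```

>>> jog_arm(
  targets=[
    [-0.008,0.034,-0.001,0],
    [-0.016,0.068,-0.002,0],
    [-0.024,0.102,-0.003,0],
    [-0.032,0.136,-0.004,0],
    [-0.04,0.17,-0.0052,0],
  ],
)

```text
time: 13.48
tool_pos: [0.4502, -0.0983, 0.1966]
tool_rot: [-0.015, 0.999, 0.049, 0.004]
contact_force: [-0.2, 0.0, -1.1]
gripper_width: 0.167
```

>>> jog_arm(
  targets=[
    [-0.008,0.034,-0.001,0],
    [-0.0155,0.066,-0.002,0],
    [-0.0215,0.092,-0.0028,0],
    [-0.025,0.107,-0.0034,0],
    [-0.0265,0.1136,-0.0036,0],
  ],
)

```text
time: 13.9
tool_pos: [0.4352, -0.2143, 0.1967]
tool_rot: [-0.016, 0.999, 0.047, 0.004]
contact_force: [-0.4, -0.2, -1.1]
gripper_width: 0.169
```

Run:
```python
from h import *
im=cams.grab_frame("wrist");c=cal("wrist"); p,r=tcp(); M=r.as_matrix(); s=manip.state()
print(p,np.degrees(np.arctan2(M[1,1],M[0,1])),M[:,2],s["joint_pos"],s["gripper_width"],s["contact_force"])
cv2.imwrite("pics/w7.png",im[:,:,::-1])
# lens in tool frame from wrist: fit the circle of rim (black outer contour) 
g=cv2.cvtColor(im,cv2.COLOR_RGB2GRAY)
print("pred cap px",proj(c,[[.548,-.206,.094]]))
# rim top z = TCP z + .013 ; centre px ~ (322,133)
print("lens xy from wrist",onz(c,[[322,133]],p[2]+.013))
```

```text
[ 0.4353798  -0.214217    0.19701976] -84.53838580663053 [ 0.00699144  0.0311165  -0.99949131] [-0.62786188 -0.26289232  1.96270287  0.02949262  1.45445826  0.8441524 ] 0.1670481762070021 [-1.62059399 -1.26354975 -0.92125204]
pred cap px [[331.39749774  45.32821916]]
lens xy from wrist [[ 0.50298307 -0.20710189  0.21001976]]
```

>>> jog_arm(
  targets=[
    [0.012,0.0012,0,0],
    [0.028,0.003,0,0],
    [0.04,0.0042,0.005,0],
    [0.044,0.0047,0.015,0],
    [0.044,0.0047,0.025,0],
  ],
)

```text
time: 14.37
tool_pos: [0.4816, -0.2114, 0.1735]
tool_rot: [-0.015, 0.999, 0.05, 0.006]
contact_force: [-0.9, 0.4, -0.3]
gripper_width: 0.169
```

>>> jog_arm(
  targets=[
    [0,0,0.009,0],
    [0,0,0.017,0],
    [0,0,0.021,0],
    [0,0,0.021,0],
    [0,0,0.021,0],
  ],
)

```text
time: 14.78
tool_pos: [0.4812, -0.212, 0.1539]
tool_rot: [-0.014, 0.999, 0.049, 0.006]
contact_force: [-0.1, -0.2, -1.0]
gripper_width: 0.166
```

Run:
```python
from h import *
p,r=tcp(); M=r.as_matrix(); s=manip.state()
print(p,M[:,2],s["joint_pos"],s["gripper_width"],s["contact_force"])
ims={n:cams.grab_frame(n)[:,:,::-1] for n in("wrist","top","scene")}
for n in ims: cv2.imwrite(f"pics/f_{n}.png",ims[n])
w=cv2.convertScaleAbs(ims["wrist"],alpha=1.3)[20:260,160:480]
f=lambda m,x,y,w,h,s:cv2.resize(m[y:y+h,x:x+w],None,fx=s,fy=s,interpolation=2)
for n in("wrist","top","scene"):
    c=cal(n);print(n,proj(c,[[.548,-.206,.094],[.548,-.206,.164],[.548,-.206,.155],[.6017,-.1277,.157]]).round(1).tolist())
out=np.hstack([cv2.resize(w,(400,300)),f(cv2.convertScaleAbs(ims["scene"],alpha=1.5),160,150,80,60,5)])
cv2.imwrite("pics/f.png",np.vstack([out,np.hstack([f(cv2.convertScaleAbs(ims["top"],alpha=1.5),410,130,80,60,5),np.zeros((300,400,3),np.uint8)])]))
```

```text
[ 0.48117657 -0.21199797  0.15392371] [ 0.01039854  0.02933962 -0.99951541] [-0.57286804 -0.12343516  1.91662826  0.03101172  1.35566819  0.89359397] 0.16607314156935546 [-0.13111289 -0.17783907 -1.01247343]
wrist [[326.3, 120.4], [324.2, 135.4], [324.6, 132.6], [135.5, -25.8]]
top [[461.3, 170.2], [469.3, 165.1], [468.2, 165.8], [436.6, 144.0]]
scene [[203.8, 190.1], [199.9, 172.5], [200.5, 174.8], [211.1, 189.5]]
```

View pics/f.png

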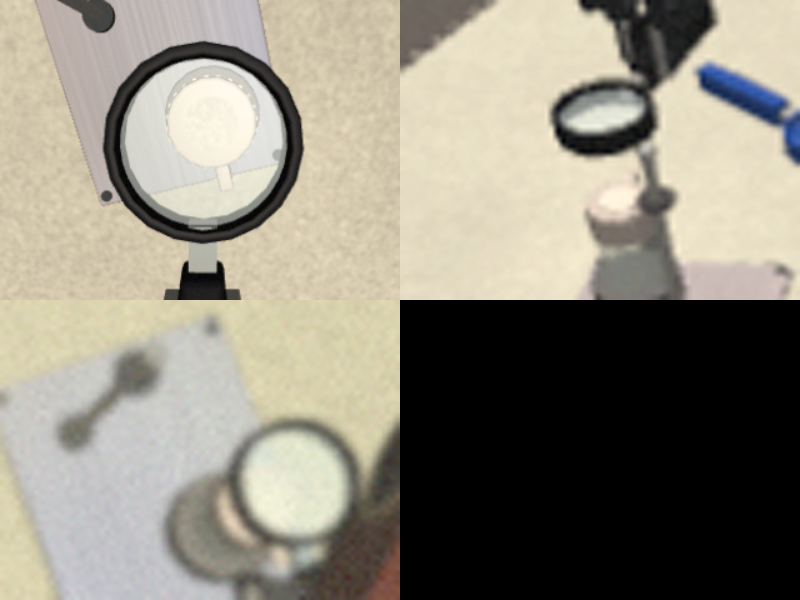

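Wrist crop: the rim centre is at full-image (322.4,133.2) and the cap is seen through the lens slightly off-centre, so about 1.7 mm of correction is needed. In the scene crop the rim looks slightly rolled, so I measure it against projected circles.

```bash
cat > fit.py <<'E'
from h import *
from scipy.optimize import least_squares
import sys
def fit(tag):
    t=np.linspace(0,2*np.pi,60,endpoint=False); circ=np.c_[np.cos(t),np.sin(t),0*t]
    views=[]
    for n in("wrist","scene"):
        im=cv2.imread(f"pics/{tag}_{n}.png"); s=6 if n=="scene" else 2
        views.append((n,cv2.GaussianBlur(cv2.cvtColor(im,6),(0,0),.7).astype(np.float32),cal(n)))
    def bright(g,uv): return cv2.remap(g,uv[:,0].astype(np.float32)[None],uv[:,1].astype(np.float32)[None],cv2.INTER_LINEAR)[0]
    def pts(q,c,rad,h): # outer top edge and inner top edge
        n=R.from_euler("xy",q[3:5],degrees=True); return proj(c,np.array(q[:3])+n.apply(circ*rad+[0,0,h]))
    # visible ring on top face: dark for radius 27..32 ; bright outside (33.5+) and inside
    def cost(q):
        tot=0
        for n,g,c in views:
            nr=R.from_euler("xy",q[3:5],degrees=True)
            ring=np.mean([bright(g,pts(q,c,r_,.009)) for r_ in(.0295,.031)],0)
            out=bright(g,pts(q,c,.036 if n=="scene" else .034,.009)); 
            v=np.ones(60,bool)
            # drop handle side, and in scene the near side (rim wall below is dark)
            v&=~(np.abs((t-np.radians(185.5)+np.pi)%(2*np.pi)-np.pi)<.5)
            if n=="scene":
                d=(t-np.arctan2(.54+.206,1.357-.548)+np.pi)%(2*np.pi)-np.pi; v&=np.abs(d)>np.pi/2
            tot+=np.mean((ring-out)[v])/ (g.max()-g.min())
        return tot
    from scipy.optimize import minimize
    best=None
    for x0 in(-2,0,2):
        m=minimize(cost,[.546,-.206,.157,x0,0],method="Nelder-Mead",options=dict(initial_simplex=np.array([.546,-.206,.157,x0,0])+np.r_[np.zeros((1,5)),np.diag([.004,.004,.004,3,3])],xatol=1e-5,fatol=1e-6,maxiter=800))
        print(m.x.round(4),round(m.fun,4))
if __name__=="__main__": fit(sys.argv[1])
E
python3 fit.py f
```

```text
[  0.5466  -0.2053   0.1544 -11.9233   8.4934] -0.9932
[  0.5466  -0.2053   0.1543 -10.7254   9.2276] -0.9915
[  0.5466  -0.2053   0.1545 -11.2508   6.5515] -0.9936
```

Run:
```python
from h import *
c=cal("scene");im=cv2.convertScaleAbs(cv2.imread("pics/f_scene.png"),alpha=1.5)
t=np.linspace(0,2*np.pi,80);S=10;x0,y0=180,155
base=cv2.resize(im[y0:y0+40,x0:x0+40],None,fx=S,fy=S,interpolation=2)
w=cv2.convertScaleAbs(cv2.imread("pics/f_wrist.png"),alpha=1.3);cw=cal("wrist")
outs=[];ow=[]
for e in([0,0],[-1.7,0],[-10,8]):
    a=base.copy();b=w.copy();n=R.from_euler("xy",e,degrees=True)
    for h in(.009,-.009):
        P=np.array([.5466,-.2053,.157])+n.apply(np.c_[.032*np.cos(t),.032*np.sin(t),0*t+h])
        q=(proj(c,P)-[x0,y0]+.5)*S
        cv2.polylines(a,[q.astype(int)],True,(0,0,255) if h>0 else (0,200,0),1)
        cv2.polylines(b,[(proj(cw,P)).round().astype(int)],True,(0,0,255) if h>0 else (0,200,0),1)
    outs.append(a[:, :400]);ow.append(b[40:220,220:430])
z=cv2.resize(np.hstack(outs),(798,266)); zz=cv2.resize(np.hstack(ow),(798,228))
cv2.imwrite("pics/ov.png",np.vstack([z,zz]))
```

```text
(no output)
```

View pics/ov.png

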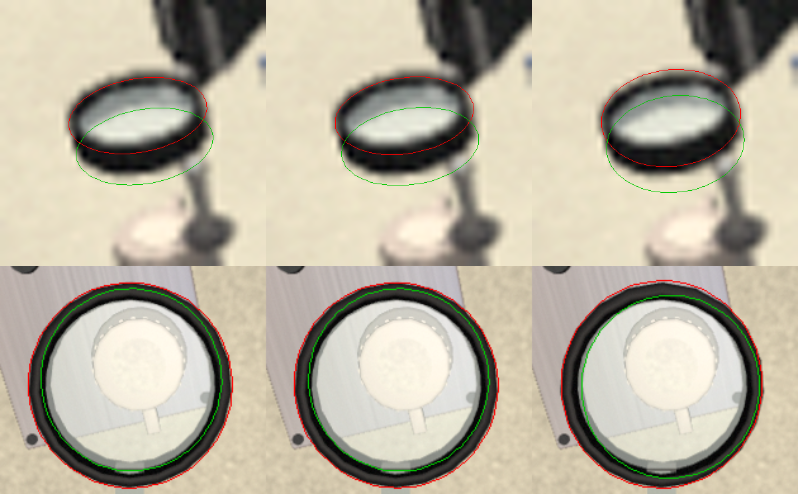

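The level circle (left panels) already matches the rim in both views; the −10°/8° fit is clearly an artefact. Small final correction: about 2 mm in plane and 3.5 mm down.

>>> jog_arm(
  targets=[
    [0.001,0.001,0.0015,0],
    [0.002,0.0017,0.0033,0],
    [0.002,0.0017,0.0033,0],
    [0.002,0.0017,0.0033,0],
    [0.002,0.0017,0.0033,0],
  ],
)

```text
time: 15.35
tool_pos: [0.4838, -0.2135, 0.1508]
tool_rot: [-0.014, 0.999, 0.049, 0.006]
contact_force: [-0.3, 0.4, -1.4]
gripper_width: 0.171
```

>>> jog_arm(
  targets=[
    [0,0,0,0],
    [0,0,0,0],
    [0,0,0,0],
  ],
)

```text
time: 15.6
tool_pos: [0.4838, -0.2135, 0.1509]
tool_rot: [-0.014, 0.999, 0.049, 0.006]
contact_force: [-0.0, 0.9, -1.4]
gripper_width: 0.175
```

Run:
```python
from h import *
p,r=tcp(); M=r.as_matrix(); s=manip.state();print(s["time"],p,M[:,2],s["gripper_width"],s["contact_force"],s["joint_vel"].round(4))
ims={n:cams.grab_frame(n)[:,:,::-1] for n in("wrist","top")}
for n in ims: cv2.imwrite(f"pics/g_{n}.png",ims[n])
c=cal("wrist");t=np.linspace(0,6.283,80);w=cv2.convertScaleAbs(ims["wrist"],alpha=1.3)
for rad,z,col in((.032,.164,(0,0,255)),(.022,.094,(0,200,0))):
    cv2.polylines(w,[proj(c,np.c_[.5485+rad*np.cos(t),-.2065+rad*np.sin(t),0*t+z]).round().astype(int)],True,col,1)
f=lambda m,x,y,w,h,s:cv2.resize(m[y:y+h,x:x+w],None,fx=s,fy=s,interpolation=2)
tp=cv2.convertScaleAbs(ims["top"],alpha=1.5)
cv2.imwrite("pics/g.png",np.hstack([f(w,220,40,200,200,2),cv2.resize(tp[0:400,140:540],(400,400))]))
```

```text
15.6 [ 0.48377144 -0.213467    0.15091314] [ 0.01086606  0.02904928 -0.99951892] 0.17468931818126351 [-0.02915881  0.92819313 -1.36753451] [-0.0009  0.0006  0.0001 -0.0006 -0.0005 -0.0025]
```

View pics/g.png

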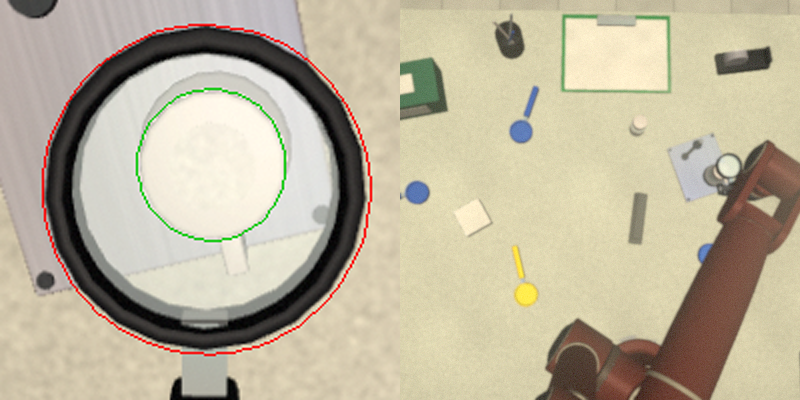

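The final view shows the rim centred within about 1 mm of the target circle. The cap matches its predicted circle with the tab at the lug, and everything else is in place. Handing in.

```bash
python3 -c "
from plant import manip
print(manip.job_done())"
```

```text
the job is handed in; nothing more can be done
None
```

I screwed the cap clockwise to its hard stop and let go. I then picked up the black loupe by its handle, and it is still held over the cap in the gripper alone. I handed the job in at about 15.7 s of robot time; it reported no verdict.

**Cap:** it turned about 61.5° and the torque then rose from 0.10 to 1.86 N m, which I read as the hard stop. The picture taken after release shows the tab over the lug.

**Lens position:** the wrist camera puts the lens within about 1 mm of the cap's axis. The gripper height puts the middle of the lens at about 155 mm.

**Other checks:** the arm was steady and the gripper opening steady at about 0.17. I saw no contact force beyond the loupe's weight. The other items visible in the last top picture were where they started.

**Checks that disagreed:**
- **Tool tilt:** joint 6 reached its range limit on the way to the loupe, which left the tool tilted about 1.8°. The loupe may therefore be rolled up to about 1.7° about its handle.
- **Automatic tilt fit:** it gave an implausible tilt of roughly 10°. I rejected it because the projected level circle matched the pictures clearly better.
- **Lens height:** before the last correction the scene camera suggested the lens sat a few mm higher than the gripper height implied. After it, the wrist view suggested a few mm lower. I went with the gripper height.

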